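# Find the bearer under the wash-tray cover and load the lens rack on it

### The arm

A 6-joint arm with a two-finger parallel gripper is mounted at the origin on the work surface. World frame = base frame: x ahead of the robot, y to its left, z up, the work surface at z = 0. Lengths are in mm, angles in rad, forces in N, time in s.
With the tool pointing down it reaches from about 350 to 925 mm from the base axis. Payload 6.4 kg.
Tool frame: the origin (TCP) lies between the finger pads; the fingertips stand 14 mm ahead of it and the grasp point (between the pads) lies 5 mm behind it; z points along the fingers, y is the line along which they close (so a half turn about z gives the same grasp; the last joint's range is limited). The gripper opens to 85 mm and grips with 20 to 120 N. Pads are 22 mm wide; open, the fingers measure 114 mm over their backs; the gripper's body (76 mm by 85 mm) begins 54 mm behind the grasp point. The pads swing forward as they close: fully open they stand 13 mm farther back than shut.
Start: joints at [1.155, 0.245, 1.558, -0, 1.339, -0.174], TCP at [155.639, 631.103, 245.29] pointing down, gripper open.
Joint ranges: [-3.13, 3.13], [-1.02, 2.26], [0.13, 2.54], [-0.95, 4.09], [0.21, 2.88], [-2.74, 2.74]. Speed limits (rad/s): [2.57, 2.57, 3.14, 3.14, 3.14, 3.14].

### API

Orientations are given as a 3x3 rotation matrix whose columns are the frame's x, y, z axes.
In Python, from rig import arm gives the robot as it stands.
- The arm moves only by the tool carry_out, never from a script. Its argument "steps" is a list of rows, each a list of 5 numbers: the shift along the tool's x, y, z in mm, then the turn about the tool's z in degrees, then the finger opening in mm, from 0 to 85.4. A call has 1 to 20 rows; each row shifts and turns the commanded pose from where the row before left it, along the tool's axes as they then stand; what a row does not reach is not made up. A row lasts 1/8 s, in which the tool goes at most 62.5 mm and 10.7 degrees, less where a joint would pass 70% of its speed; a pose out of reach is approached as far as the arm can. A call is refused whole if a number of a shift passes 62.5 or a number of a turn 10.7, either way. A call with a gripper value outside its range is refused whole. The fingers move at their own pace and stop on an object; "squeeze" is the grip in N (left out, the last holds). Time passes only in rows, so rows that do not move let the fingers close. It gives the time, the measured TCP pose, the force, the opening and the grip force at its end, in the units of the state.
- arm.observe(): the state, without advancing time (a new reading comes with each control period).
- arm.get_image(name): name is "scene" or "top" or "wrist"; returns the picture (480x640x3 uint8, red, green, blue); there is no depth.
- arm.calibration(name): a dict with "K" (3x3 intrinsics, pixels), "view" (4x4, takes a point from world to camera coordinates); the wrist camera has in their place "hand_eye" (4x4, takes a point from camera to tool coordinates, whose origin is the TCP and whose axes are the flange's). Camera axes: x right, y down, z forward; pixel columns grow to the right and rows downward; lengths in mm; the calibration is good to about 2 mm. The wrist camera is an equidistant fisheye: a pixel r from the principal point sees the ray r / f radians off the axis. A picture is of the moment at which its call begins: read the wrist's pose just before it. calibration takes no time and is no camera call.
- arm.hand_in(): hands the job in; it is judged then, once.
The state is a dict: "clock": time; "q": joint angles; "joint_velocities": joint speeds; "joint_efforts": joint torques, N m; "tcp_pos": TCP position; "orientation": TCP orientation; "contact_force": force on the tool from outside, world axes, zero at the start; "ft_torque": the same for the moment, N m; "grip_width": finger opening in mm; "grasp_force": force on a finger pad.
Only numpy, scipy, OpenCV 4.12 (cv2) and the standard library are available. Lean on these libraries where they do the work, as an engineer would, in place of code of your own. Each camera call takes 0.05 s, during which the arm holds its last target. There are 200 camera calls.

### The job

A bearer bar lies out of sight, front to back, under the slatted cover of the wash tray: press along the cover with the fingertips until you find where it hardly gives. Stand the lens rack on that firm place, lengthwise along the slats and between the rims, so that it neither sags nor leans, and only then load it with every enlarger lens on the counter, one to a seat, each pressed down until its board is flush with the rack's top. Leave the other things on the counter where they are.

Things in the scene. Friction and masses are not known exactly. Their poses are not given: they have to be found in the camera images.
- sink: steel wash tray fixed on the counter, 278 (x) x 322 (y) x 60 mm high (rim 302 x 346). Origin at its underside's centre, x front to back, away from the robot. On top a cover of eight wooden slats, tops 58 mm above the underside. Under it, parallel to the slats, a hidden steel bearer bar, 246 x 56 mm, its centre anywhere within y = -100 to +100 mm; two or three neighbouring slats rest over it
- rack: loose grey steel lens rack, a block 229 (x) x 56 (y) x 34 mm high, about 0.85 kg, with five square seats in a row along x. Origin at the centre of its underside, z up. Grip it across its 56 mm width at the middle. Standing off the bearer it sags 5 mm or more or leans; over it it sinks about 0.5 mm. Between the tray's end walls it has 16 mm to spare at each end
- midseat (a point): middle seat of the rack, 26 mm above its underside: where a board's underside centre lies when flush; rack's axes; the other seats at x = -90, -45, +45, +90 mm. Seats 41 x 41 mm, 12 mm deep, walls 4 mm between, each with a 4 mm felt friction bed. The bed of an empty seat stands 5 mm up: a board just laid in is 5 mm proud; 5 to 6 N presses it down to a solid stop, flush, and it stays
- lens1: enlarger lens, about 0.11 kg, standing lens-up: square steel board 36 x 36 x 8 mm, lower edge bevelled 2 mm, with a round black barrel, 28 mm in diameter, from it to 40 mm overall height (grip the barrel). Origin at the centre of the board's underside, z up, x and y along its sides. The lenses are alike, any lens in any seat; three to five of them are there
- lens2: enlarger lens, about 0.11 kg, standing lens-up: square steel board 36 x 36 x 8 mm, lower edge bevelled 2 mm, with a round black barrel, 28 mm in diameter, from it to 40 mm overall height (grip the barrel). Origin at the centre of the board's underside, z up, x and y along its sides. The lenses are alike, any lens in any seat; three to five of them are there
- lens3: enlarger lens, about 0.11 kg, standing lens-up: square steel board 36 x 36 x 8 mm, lower edge bevelled 2 mm, with a round black barrel, 28 mm in diameter, from it to 40 mm overall height (grip the barrel). Origin at the centre of the board's underside, z up, x and y along its sides. The lenses are alike, any lens in any seat; three to five of them are there
- lens4: enlarger lens, about 0.11 kg, standing lens-up: square steel board 36 x 36 x 8 mm, lower edge bevelled 2 mm, with a round black barrel, 28 mm in diameter, from it to 40 mm overall height (grip the barrel). Origin at the centre of the board's underside, z up, x and y along its sides. The lenses are alike, any lens in any seat; three to five of them are there
- lens5: enlarger lens, about 0.11 kg, standing lens-up: square steel board 36 x 36 x 8 mm, lower edge bevelled 2 mm, with a round black barrel, 28 mm in diameter, from it to 40 mm overall height (grip the barrel). Origin at the centre of the board's underside, z up, x and y along its sides. The lenses are alike, any lens in any seat; three to five of them are there
- slat1 (a joint): cover slat 1, 258 mm long in the tray's x, 36.5 mm wide, centred on y = +133 mm in the tray's frame. Value: m pressed down, 0 at rest. Each slat yields alone: 0.5 N per mm to a stop at 9 mm; over the bearer it gives 0.5 to 1 mm and is then hard. Try it at its middle with 4 to 8 N
- slat2 (a joint): cover slat 2, 258 mm long in the tray's x, 36.5 mm wide, centred on y = +95 mm in the tray's frame. Value: m pressed down, 0 at rest. Each slat yields alone: 0.5 N per mm to a stop at 9 mm; over the bearer it gives 0.5 to 1 mm and is then hard. Try it at its middle with 4 to 8 N
- slat3 (a joint): cover slat 3, 258 mm long in the tray's x, 36.5 mm wide, centred on y = +57 mm in the tray's frame. Value: m pressed down, 0 at rest. Each slat yields alone: 0.5 N per mm to a stop at 9 mm; over the bearer it gives 0.5 to 1 mm and is then hard. Try it at its middle with 4 to 8 N
- slat4 (a joint): cover slat 4, 258 mm long in the tray's x, 36.5 mm wide, centred on y = +19 mm in the tray's frame. Value: m pressed down, 0 at rest. Each slat yields alone: 0.5 N per mm to a stop at 9 mm; over the bearer it gives 0.5 to 1 mm and is then hard. Try it at its middle with 4 to 8 N
- slat5 (a joint): cover slat 5, 258 mm long in the tray's x, 36.5 mm wide, centred on y = -19 mm in the tray's frame. Value: m pressed down, 0 at rest. Each slat yields alone: 0.5 N per mm to a stop at 9 mm; over the bearer it gives 0.5 to 1 mm and is then hard. Try it at its middle with 4 to 8 N
- slat6 (a joint): cover slat 6, 258 mm long in the tray's x, 36.5 mm wide, centred on y = -57 mm in the tray's frame. Value: m pressed down, 0 at rest. Each slat yields alone: 0.5 N per mm to a stop at 9 mm; over the bearer it gives 0.5 to 1 mm and is then hard. Try it at its middle with 4 to 8 N
- slat7 (a joint): cover slat 7, 258 mm long in the tray's x, 36.5 mm wide, centred on y = -95 mm in the tray's frame. Value: m pressed down, 0 at rest. Each slat yields alone: 0.5 N per mm to a stop at 9 mm; over the bearer it gives 0.5 to 1 mm and is then hard. Try it at its middle with 4 to 8 N
- slat8 (a joint): cover slat 8, 258 mm long in the tray's x, 36.5 mm wide, centred on y = -133 mm in the tray's frame. Value: m pressed down, 0 at rest. Each slat yields alone: 0.5 N per mm to a stop at 9 mm; over the bearer it gives 0.5 to 1 mm and is then hard. Try it at its middle with 4 to 8 N
- carrier: grey steel negative carrier standing open, base 100 x 150 mm, lid up to 88 mm high; origin under the base's centre. Not part of the job
- lenscap: chrome lens cap, 44 mm in diameter, 10 mm high, lying by the lenses; origin at the centre of its underside. Not part of the job
- lenshood: small brass lens hood, 48 mm across its wide top, 34 mm high; origin at the centre of its underside. Not part of the job
- thermoholder: white ceramic thermometer holder, 50 x 70 mm block with a stem to 63 mm and a glass thermometer to 145 mm; origin under its centre. Not part of the job
- beaker: white plastic beaker, 84 mm across, 100 mm high; origin at the centre of its underside. Not part of the job
There are look-alikes about, which are no part of the job. Leave any blue or green look-alike of the lens3 alone.

How it is judged (in metres and radians):
On the way, in this order (a step that is already met when the one before it is completed fails the run):
1. the fingertips have pressed a slat of the cover with more than 3 N where it gives less than 2.5 mm (the bearer is found) (((contact force between the fingers and slat1 above 3 N and value of joint slat1 below 0.0025 m) or (contact force between the fingers and slat2 above 3 N and value of joint slat2 below 0.0025 m) or (contact force between the fingers and slat3 above 3 N and value of joint slat3 below 0.0025 m) or (contact force between the fingers and slat4 above 3 N and value of joint slat4 below 0.0025 m) or (contact force between the fingers and slat5 above 3 N and value of joint slat5 below 0.0025 m) or (contact force between the fingers and slat6 above 3 N and value of joint slat6 below 0.0025 m) or (contact force between the fingers and slat7 above 3 N and value of joint slat7 below 0.0025 m) or (contact force between the fingers and slat8 above 3 N and value of joint slat8 below 0.0025 m))), for 0.1 s.
2. the empty rack stands released on the cover along the slats, not sagging (less than 3.5 mm below the slats' free level) nor leaning (z of rack in the frame of sink between 0.0545 and 0.0595 m and angle between rack's own z axis and vertical below 0.03 rad and x of rack in the frame of sink between -0.02 and 0.02 m and y of rack in the frame of sink between -0.13 and 0.13 m and angle between the x axis of rack and the x axis of sink, either way round below 0.2 rad and contact force between the fingers and rack below 0.1 N and linear speed of rack below 0.01 m/s and horizontal distance between each of lens1, lens2, lens3, lens4, lens5 and midseat above 0.11 m), for 0.3 s.
At the end, for the whole second after the job is handed in: Rack at rest on the cover over the bearer: sunk under 3.5 mm, tilt under 0.03 rad, clear of the rims, within 0.2 rad of the slats' direction. Every lens present in its own seat, centred within 3.5 mm, board within 1.8 mm of flush and level within 0.05 rad. All released (z of rack in the frame of sink between 0.0545 and 0.0595 m and angle between rack's own z axis and vertical below 0.03 rad and x of rack in the frame of sink between -0.02 and 0.02 m and y of rack in the frame of sink between -0.13 and 0.13 m and angle between the x axis of rack and the x axis of sink, either way round below 0.2 rad and contact force between the fingers and rack below 0.1 N and linear speed of each of rack, lens1, lens2, lens3, lens4, lens5 below 0.01 m/s and (x of lens1 in the frame of midseat between -0.0935 and -0.0865 m or x of lens1 in the frame of midseat between -0.0485 and -0.0415 m or x of lens1 in the frame of midseat between -0.0035 and 0.0035 m or x of lens1 in the frame of midseat between 0.0415 and 0.0485 m or x of lens1 in the frame of midseat between 0.0865 and 0.0935 m) and y of lens1 in the frame of midseat between -0.0035 and 0.0035 m and z of lens1 in the frame of midseat between -0.002 and 0.0018 m and angle between the z axis of each of lens1, lens2, lens3, lens4, lens5 and the z axis of rack, either way round below 0.05 rad and contact force between the fingers and lens1 below 0.1 N and (x of lens2 in the frame of midseat between -0.0935 and -0.0865 m or x of lens2 in the frame of midseat between -0.0485 and -0.0415 m or x of lens2 in the frame of midseat between -0.0035 and 0.0035 m or x of lens2 in the frame of midseat between 0.0415 and 0.0485 m or x of lens2 in the frame of midseat between 0.0865 and 0.0935 m) and y of lens2 in the frame of midseat between -0.0035 and 0.0035 m and z of lens2 in the frame of midseat between -0.002 and 0.0018 m and contact force between the fingers and lens2 below 0.1 N and (x of lens3 in the frame of midseat between -0.0935 and -0.0865 m or x of lens3 in the frame of midseat between -0.0485 and -0.0415 m or x of lens3 in the frame of midseat between -0.0035 and 0.0035 m or x of lens3 in the frame of midseat between 0.0415 and 0.0485 m or x of lens3 in the frame of midseat between 0.0865 and 0.0935 m) and y of lens3 in the frame of midseat between -0.0035 and 0.0035 m and z of lens3 in the frame of midseat between -0.002 and 0.0018 m and contact force between the fingers and lens3 below 0.1 N and (x of lens4 in the frame of midseat between -0.0935 and -0.0865 m or x of lens4 in the frame of midseat between -0.0485 and -0.0415 m or x of lens4 in the frame of midseat between -0.0035 and 0.0035 m or x of lens4 in the frame of midseat between 0.0415 and 0.0485 m or x of lens4 in the frame of midseat between 0.0865 and 0.0935 m) and y of lens4 in the frame of midseat between -0.0035 and 0.0035 m and z of lens4 in the frame of midseat between -0.002 and 0.0018 m and contact force between the fingers and lens4 below 0.1 N and (x of lens5 in the frame of midseat between -0.0935 and -0.0865 m or x of lens5 in the frame of midseat between -0.0485 and -0.0415 m or x of lens5 in the frame of midseat between -0.0035 and 0.0035 m or x of lens5 in the frame of midseat between 0.0415 and 0.0485 m or x of lens5 in the frame of midseat between 0.0865 and 0.0935 m) and y of lens5 in the frame of midseat between -0.0035 and 0.0035 m and z of lens5 in the frame of midseat between -0.002 and 0.0018 m and contact force between the fingers and lens5 below 0.1 N); the robot touches nothing.
It fails at once if another thing on the counter is shifted by more than 5 cm (the lens cap 7 cm) or toppled (distance of any of carrier, lenshood, thermoholder, beaker from where it was at the start of the episode above 0.05 m or distance of lenscap from where it was at the start of the episode above 0.07 m or angle between any of carrier, lenscap, lenshood, thermoholder, beaker's own z axis and vertical above 0.6 rad).
Of lens1, lens2, lens3, lens4, lens5 only 3 to 5 are there at a start; the rules pass over those that are not, and their reading is None.
At some moment in a run one of lens1, lens2, lens3, lens4, lens5 may be knocked a few centimetres aside while the robot is not near it.
It also fails if it takes over 210 s, if anything falls off the work surface, if the arm or the gripper's body presses on something with over 40 N, if the wrist force passes 120 N, or if a joint passes its speed limit or range.

## Working session

There is one attempt and no reset: what is moved stays moved. The work goes in short steps, Python scripts to look and compute and a tool call to move; the robot and the scene stay as the last step left them, time stands still between calls to the robot, and variables do not carry over. Pictures are saved under pics/ and viewed, at most 14 in all, crops included, and the job is handed in when it is done.

Besides the shell and the picture viewer there is one more tool, called as name([rows], argument=value, ...), one row to a line, values as JSON. carry_out: Moves the arm, as the interface text tells. Its arguments: {"type":"object","properties":{"steps":{"type":"array"},"squeeze":{"type":"number"}},"required":["steps"]}

```bash
mkdir -p pics
cat > h.py <<'E'
import numpy as np, cv2
from rig import arm
def save(n,f,crop=None,scale=1):
    im=arm.get_image(n)[:,:,::-1].copy()
    cv2.imwrite(f'pics/full_{f}.png',im)
    if crop: x0,y0,x1,y1=crop; im=im[y0:y1,x0:x1]
    if scale!=1: im=cv2.resize(im,None,fx=scale,fy=scale,interpolation=cv2.INTER_CUBIC)
    cv2.imwrite(f'pics/{f}.png',im)
def ray(n,u,v):
    c=arm.calibration(n);K=np.array(c['K'])
    if n=='wrist':
        s=arm.observe();H=np.array(c['hand_eye'])
        x=(u-K[0,2])/K[0,0];y=(v-K[1,2])/K[1,1];r=np.hypot(x,y)
        d=np.array([np.sin(r)*x/max(r,1e-9),np.sin(r)*y/max(r,1e-9),np.cos(r)])
        R=np.array(s['orientation']);p=np.array(s['tcp_pos'])
        return R@H[:3,3]+p, R@(H[:3,:3]@d)
    V=np.array(c['view']);R=V[:3,:3]
    return -R.T@V[:3,3], R.T@np.linalg.solve(K,[u,v,1.])
def at(n,u,v,z):
    o,d=ray(n,u,v); return o+d*(z-o[2])/d[2]
def proj(n,P):
    c=arm.calibration(n);V=np.array(c['view']);p=V[:3,:3]@np.array(P,float)+V[:3,3];p=np.array(c['K'])@p
    return p[:2]/p[2]
E
python3 - <<'E'
from h import *
np.set_printoptions(precision=3,suppress=True)
save('top','top1');save('scene','scene1')
for n in('top','wrist'):
    c=arm.calibration(n);print({k:np.array(v) for k,v in c.items()})
print(arm.observe())
E
```

```text
{'K': array([[503.031,   0.   , 315.262],
       [  0.   , 503.031, 232.035],
       [  0.   ,   0.   ,   1.   ]]), 'view': array([[  -0.002,   -1.   ,    0.002,  105.197],
       [  -0.993,    0.001,   -0.119,  564.57 ],
       [   0.119,   -0.002,   -0.993, 1167.505],
       [   0.   ,    0.   ,    0.   ,    1.   ]])}
{'K': array([[371.648,   0.   , 317.439],
       [  0.   , 371.648, 244.219],
       [  0.   ,   0.   ,   1.   ]]), 'hand_eye': array([[   0.   ,   -0.956,   -0.293,   74.88 ],
       [   1.   ,    0.   ,   -0.   ,   -0.951],
       [   0.   ,   -0.293,    0.956, -128.654],
       [   0.   ,    0.   ,    0.   ,    1.   ]])}
{'clock': 0.1, 'q': array([ 1.155,  0.246,  1.559, -0.   ,  1.339, -0.174]), 'joint_velocities': array([-0.002, -0.001, -0.005,  0.001,  0.   ,  0.001]), 'joint_efforts': array([ -0.   , -43.068, -32.713,  -0.   ,   0.003,  -0.   ]), 'tcp_pos': array([155.465, 630.636, 244.265]), 'orientation': array([[-0.971,  0.239, -0.001],
       [ 0.239,  0.971, -0.002],
       [ 0.   , -0.002, -1.   ]]), 'contact_force': array([ 0.164,  0.538, -0.464]), 'ft_torque': array([0.027, 0.025, 0.011]), 'grasp_force': 0.0, 'grip_width': 85.40418393774496}
```

View pics/top1.png

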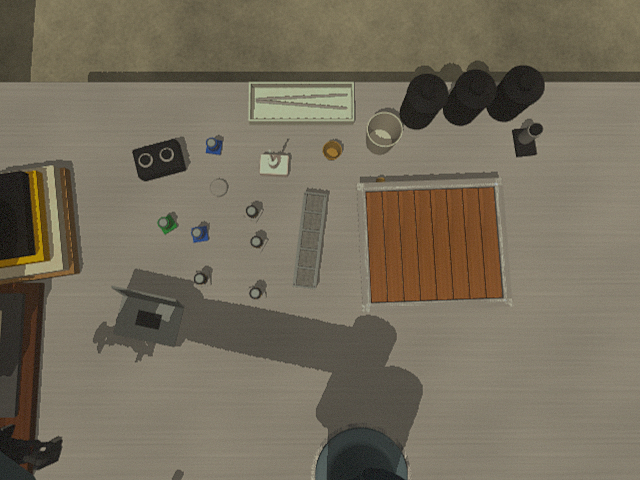

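View pics/scene1.png

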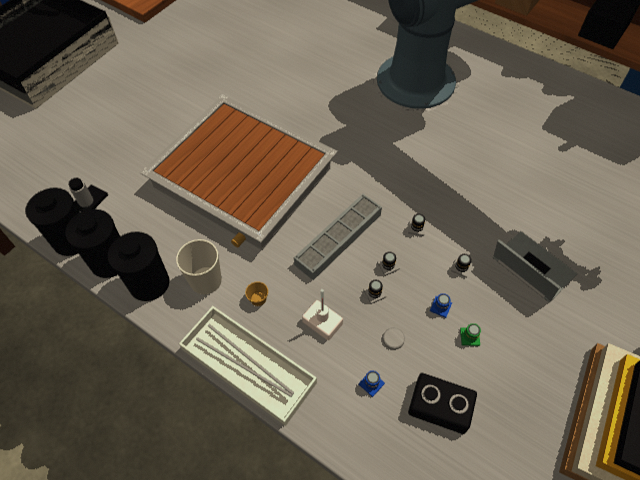

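The top view shows four candidate lenses with grey boards at (252,211), (257,241), (201,278) and (256,292). The look-alikes are blue at (200,233) and (214,145) and green at (167,223), so I'll leave those. The rack runs (317,190)-(306,286) and the tray (360,185)-(508,303). I'll confirm this in a crop.

Run:
```python
from h import *
np.set_printoptions(precision=1,suppress=True)
im=cv2.imread('pics/full_top1.png')
cv2.imwrite('pics/c1.png',cv2.resize(im[125:315,140:340],None,fx=3.15,fy=3.15,interpolation=cv2.INTER_CUBIC))
cv2.imwrite('pics/c2.png',cv2.resize(im[165:320,345:525],None,fx=3.8,fy=3.8,interpolation=cv2.INTER_CUBIC))
for u,v in[(252,211),(257,241),(201,278),(256,292)]:print('lens',at('top',u,v,40))
for u,v in[(307,190),(328,191),(317,287),(295,285)]:print('rack',at('top',u,v,34))
for u,v in[(360,185),(499,180),(509,302),(366,309)]:print('tray',at('top',u,v,60))
```

```text
lens [614.7 255.2  40. ]
lens [542.8 242.4  40. ]
lens [455.7 372.8  40. ]
lens [422.8 243.3  40. ]
rack [666.8 124.1  34. ]
rack [664.2  73.5  34. ]
rack [434.3 100.4  34. ]
rack [439.  152.3  34. ]
tray [673.3  -1.5  60. ]
tray [ 684.9 -330.5   60. ]
tray [ 399.  -340.6   60. ]
tray [383.7 -11.7  60. ]
```

View pics/c1.png

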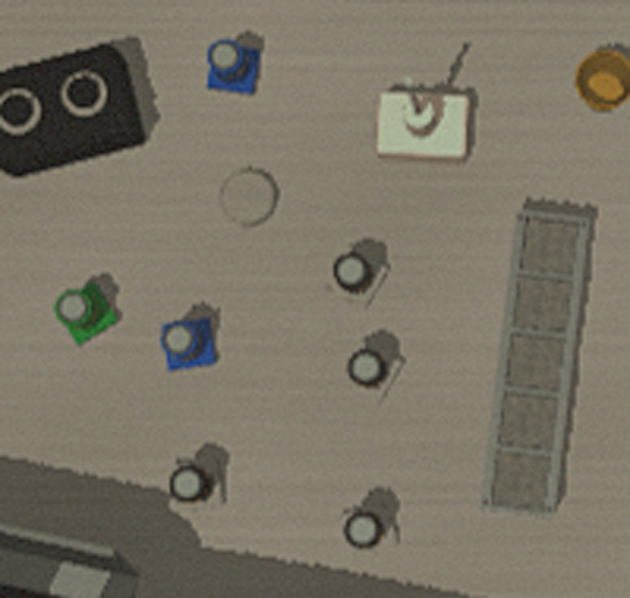

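View pics/c2.png

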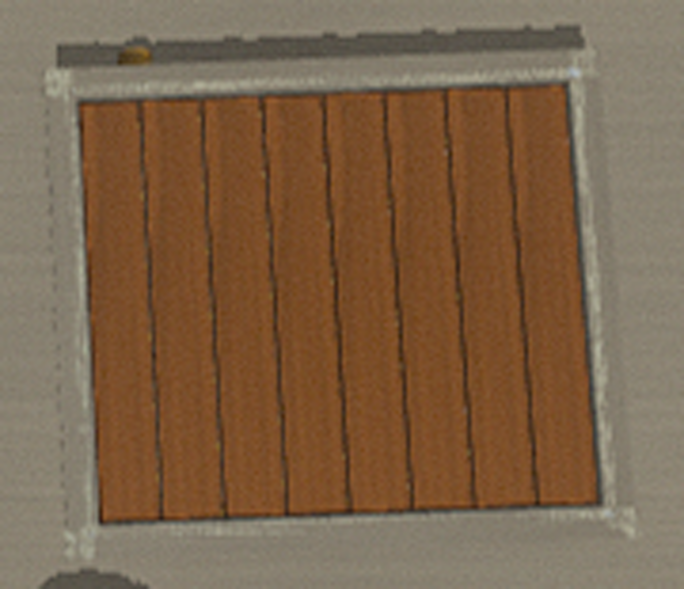

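The crop confirms it: four real lenses with grey boards and black barrels, plus three coloured look-alikes. The cover's corners in the full picture are (366,191.3), (494.5,187.4), (502.9,297.4) and (371.3,302.4).

```bash
cat >> h.py <<'E'
def delta(x,y,z,yaw=None):
    "turn (deg about tool z) to bring tool x to yaw deg, then shift in tool axes after the turn"
    s=arm.observe();R=np.array(s['orientation']);p=np.array(s['tcp_pos'])
    y0=np.degrees(np.arctan2(R[1,0],R[0,0])); t=0
    if yaw is not None:
        t=-((yaw-y0+180)%360-180)
        c,sn=np.cos(np.radians(t)),np.sin(np.radians(t));R=R@np.array([[c,-sn,0],[sn,c,0],[0,0,1]])
    d=R.T@(np.array([x,y,z])-p)
    print('t=%.1f yaw0=%.1f turn %.1f  shift %s'%(s['clock'],y0,t,np.round(d,1)))
def fitrect(P,a,b):
    P=np.array(P)[:,:2];M=np.array([[a/2,b/2],[a/2,-b/2],[-a/2,-b/2],[-a/2,b/2]])
    c=P.mean(0);Q=P-c;th=np.arctan2((M[:,0]*Q[:,1]-M[:,1]*Q[:,0]).sum(),(M*Q).sum())
    Rr=np.array([[np.cos(th),-np.sin(th)],[np.sin(th),np.cos(th)]])
    return c,np.degrees(th),np.abs(M@Rr.T-Q).max()
E
python3 - <<'E'
from h import *
c,th,e=fitrect([at('top',u,v,58) for u,v in[(366,191.3),(494.5,187.4),(502.9,297.4),(371.3,302.4)]],258,302.5);print(c,th,e)
# rack from crop c1 pixels
f=lambda u,v:(140+u/3.15,125+v/3.15)
r=fitrect([at('top',*f(u,v),34) for u,v in[(518,212),(591,217),(556,511),(485,505)]],229,56);print(r)
delta(*c,110,th+180)
for k in range(8):
    y=133-38*k; t=np.radians(th); print(k+1, np.round(c+y*np.array([-np.sin(t),np.cos(t)]),1))
E
```

```text
[ 533.53000279 -171.85430861] 1.8617020507267652 1.0963666734898538
(array([547.57648608, 115.23695622]), np.float64(-6.486901036943211), np.float64(3.387875243936506))
t=0.1 yaw0=166.1 turn -15.7  shift [-351.9 -814.1  135.3]
1 [529.2 -38.9]
2 [530.4 -76.9]
3 [ 531.7 -114.9]
4 [ 532.9 -152.9]
5 [ 534.1 -190.8]
6 [ 535.4 -228.8]
7 [ 536.6 -266.8]
8 [ 537.9 -304.8]
```

carry_out([
  [0,0,0,-7.85,0],
  [0,0,0,-7.85,0],
  [-20,-46,5,0,0],
  [-20,-46,5,0,0],
  [-20,-46,5,0,0],
  [-20,-46,5,0,0],
  [-20,-46,5,0,0],
  [-20,-46,5,0,0],
  [-20,-46,5,0,0],
  [-20,-46,5,0,0],
  [-20,-46,5,0,0],
  [-20,-46,5,0,0],
  [-20,-46,5,0,0],
  [-20,-46,5,0,0],
  [-20,-46,5,0,0],
  [-20,-46,5,0,0],
  [-20,-46,5,0,0],
  [-20,-46,5,0,0],
  [0,0,0,0,0],
])

```text
clock: 2.48
tcp_pos: [499.7, -96.7, 164.7]
orientation: [[-1.0, -0.028, -0.001], [-0.028, 1.0, 0.0], [0.001, 0.0, -1.0]]
contact_force: [-0.3, 0.4, 0.8]
grip_width: -0.1
grasp_force: 0.0
```

Run:
```python
from h import *
save('wrist','w1')
delta(532.9,-152.9,80,181.9);s=arm.observe();print(s['tcp_pos'],s['contact_force'],s['grip_width'])
```

```text
t=2.5 yaw0=-178.3 turn -0.2  shift [-32.1 -58.9  84.6]
[499.02850849 -95.12669707 164.65518689] [-0.49095869  1.04481412 -0.19153523] 0.40713816843894624
```

View pics/w1.png

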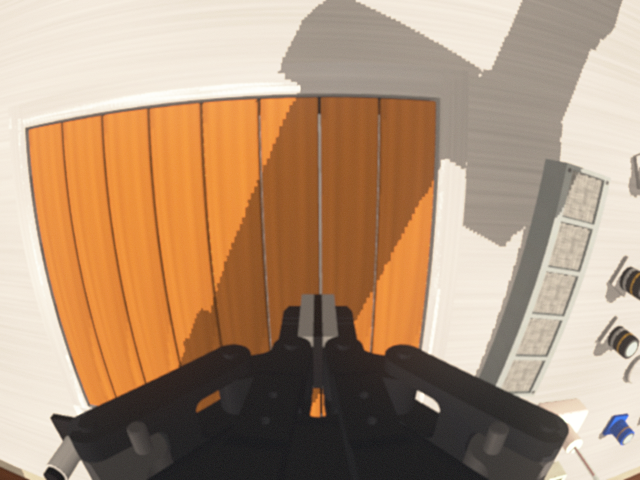

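The wrist view shows all eight slats and the rack at right, with the fingertips near the gap between slats 2 and 3 at (318,300). I'll probe slat 4 first.

carry_out([
  [-11,-19,25,0,0],
  [-11,-19,25,0,0],
  [-10,-20,30,0,0],
  [0,0,4,0,0],
  [0,0,4,0,0],
  [0,0,2,0,0],
  [0,0,2,0,0],
  [0,0,0,0,0],
  [0,0,0,0,0],
])

```text
clock: 3.65
tcp_pos: [533.2, -151.1, 73.6]
orientation: [[-0.999, -0.032, 0.0], [-0.032, 0.999, -0.0], [-0.0, -0.0, -1.0]]
contact_force: [0.5, -0.1, -0.7]
grip_width: 0.1
grasp_force: 0.0
```

carry_out([
  [0,0,2,0,0],
  [0,0,2,0,0],
  [0,0,1,0,0],
  [0,0,0,0,0],
  [0,0,0,0,0],
])

```text
clock: 4.28
tcp_pos: [533.2, -151.3, 68.5]
orientation: [[-0.999, -0.032, 0.0], [-0.032, 0.999, -0.0], [-0.0, -0.0, -1.0]]
contact_force: [0.4, 0.4, 1.4]
grip_width: -0.4
grasp_force: 0.9
```

carry_out([
  [0,0,-12,0,0],
  [0,-38,0,0,0],
  [0,-38,0,0,0],
  [0,0,6,0,0],
  [0,0,3,0,0],
  [0,0,1.5,0,0],
  [0,0,1.5,0,0],
  [0,0,0,0,0],
  [0,0,0,0,0],
])

```text
clock: 5.4
tcp_pos: [535.1, -226.8, 71.5]
orientation: [[-0.999, -0.035, -0.003], [-0.035, 0.999, -0.001], [0.003, -0.001, -1.0]]
contact_force: [-11.9, 0.2, 23.1]
grip_width: -0.1
grasp_force: 11.1
```

carry_out([
  [0,0,-12,0,0],
  [0,19,0,0,0],
  [0,19,0,0,0],
  [0,0,6,0,0],
  [0,0,3,0,0],
  [0,0,1.5,0,0],
  [0,0,1,0,0],
  [0,0,0,0,0],
  [0,0,0,0,0],
])

```text
clock: 6.52
tcp_pos: [533.8, -187.9, 71.4]
orientation: [[-0.999, -0.032, -0.004], [-0.032, 0.999, 0.004], [0.004, 0.004, -1.0]]
contact_force: [-13.1, 12.1, 26.3]
grip_width: -0.1
grasp_force: 13.8
```

carry_out([
  [0,0,-12,0,0],
  [0,-38,0,0,0],
  [0,-38,0,0,0],
  [0,0,6,0,0],
  [0,0,3,0,0],
  [0,0,1.5,0,0],
  [0,0,1.5,0,0],
  [0,0,0,0,0],
  [0,0,0,0,0],
])

```text
clock: 7.65
tcp_pos: [536.9, -264.7, 69.0]
orientation: [[-0.999, -0.033, 0.0], [-0.033, 0.999, 0.0], [-0.0, 0.0, -1.0]]
contact_force: [-0.5, 1.1, 1.1]
grip_width: 0.1
grasp_force: 0.8
```

Slats 5 and 6 are firm, and 4 and 7 are soft, so the bearer lies about y = -38 in the tray frame. Next is the rack.

carry_out([
  [0,0,-30,0,85],
  [0,0,-50,0,85],
  [0,40,-20,0,85],
  [0,40,-10,0,85],
  [0,40,0,0,85],
  [0,40,0,0,85],
  [0,40,0,0,85],
  [0,40,0,0,85],
  [0,40,0,0,85],
  [0,40,0,0,85],
  [0,40,0,0,85],
  [0,0,0,4.2,85],
  [0,0,0,4.2,85],
  [0,0,0,0,85],
])

```text
clock: 9.4
tcp_pos: [525.1, 94.9, 178.8]
orientation: [[-0.994, 0.113, 0.0], [0.113, 0.994, -0.0], [-0.0, -0.0, -1.0]]
contact_force: [-0.6, -0.2, -0.2]
grip_width: 85.1
grasp_force: 0.0
```

Run:
```python
from h import *
save('wrist','w2')
delta(547.6,115.2,20,173.5);s=arm.observe();print(s['tcp_pos'],s['contact_force'],s['grip_width'])
```

```text
t=9.4 yaw0=173.5 turn 0.0  shift [-19.9  22.9 158.8]
[525.15204045  94.73560661 178.81094457] [-0.55421938 -0.23698185  0.19060491] 85.11193807671665
```

View pics/w2.png

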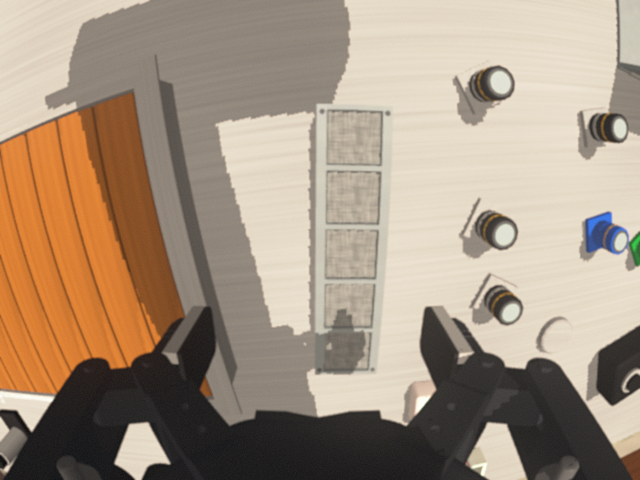

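The whole rack is visible, with corners near (317,105), (392,106), (376,373) and (317,373). The four lenses' tops are at (498,83), (613,128), (500,232) and (506,306).

Run:
```python
from h import *
P=[at('wrist',u,v,34) for u,v in[(376.5,373.5),(316.5,373.5),(317,104.5),(392,106)]]
P=[P[0],P[1],P[2],P[3]]
r=fitrect(P,229,56);print(np.round(P,1).tolist(),r)
for u,v in[(498,83),(613,128),(500,232),(506,306)]:print(np.round(at('wrist',u,v,40),1))
for z in(20,):delta(*r[0],z,r[1]+180)
```

```text
[[662.3, 132.4, 34.0], [654.9, 78.2, 34.0], [429.0, 104.4, 34.0], [435.0, 158.9, 34.0]] (array([545.2861854 , 118.47823976]), np.float64(-6.644400023549702), np.float64(0.9115974749664275))
[419.7 244.3  40. ]
[453.5 368.6  40. ]
[538.3 241.3  40. ]
[607.4 252.1  40. ]
t=9.4 yaw0=173.5 turn 0.2  shift [-17.2  25.9 158.8]
```

carry_out([
  [-17,26,0,0,85],
  [0,0,45,0,85],
  [0,0,45,0,85],
  [0,0,40,0,85],
  [0,0,20,0,85],
  [0,0,8,0,85],
  [0,0,0,0,50],
  [0,0,0,0,50],
  [0,0,0,0,50],
  [0,0,0,0,50],
  [0,0,0,0,50],
  [0,0,0,0,50],
], squeeze=60)

```text
clock: 10.95
tcp_pos: [546.5, 118.8, 22.6]
orientation: [[-0.993, 0.114, 0.003], [0.114, 0.993, 0.0], [-0.003, 0.001, -1.0]]
contact_force: [-0.7, 0.6, 6.7]
grip_width: 54.6
grasp_force: 68.5
```

carry_out([
  [0,0,-10,0,50],
  [0,0,-30,0,50],
  [0,0,-40,0,50],
  [0,0,-40,0,50],
  [0,0,0,-4.2,50],
  [0,0,0,-4.2,50],
  [0,-30,0,0,50],
  [0,-30,0,0,50],
  [0,-30,0,0,50],
  [0,-30,0,0,50],
  [0,-30,0,0,50],
  [0,-30,0,0,50],
  [0,-30,0,0,50],
  [0,-30,0,0,50],
  [0,-30,0,0,50],
  [0,-30,0,0,50],
  [0,-20,0,0,50],
  [0,0,0,0,50],
  [0,0,0,0,50],
])

```text
clock: 13.32
tcp_pos: [554.7, -200.3, 140.0]
orientation: [[-0.999, -0.032, -0.002], [-0.032, 0.999, 0.001], [0.002, 0.002, -1.0]]
contact_force: [0.5, 0.2, -9.1]
grip_width: 54.9
grasp_force: 67.8
```

Run:
```python
from h import *
save('wrist','w3')
delta(534.8,-209.8,82,181.9);s=arm.observe();print(s['tcp_pos'],s['contact_force'],s['grip_width'])
```

```text
t=13.4 yaw0=-178.1 turn -0.0  shift [20.2 -9.  58.2]
[ 554.8105642  -200.18437679  140.18429279] [-0.52792703  0.01373015 -8.50637326] 54.87048431429965
```

View pics/w3.png

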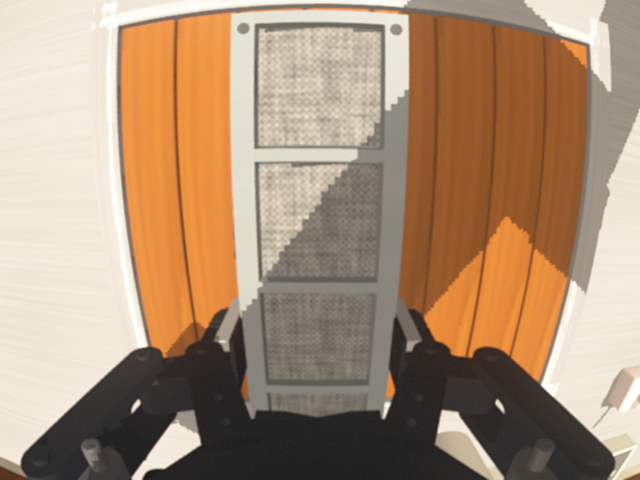

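The rack is held level and parallel to the slats. The cover's near corners are at (118,27) and (588,43), and I'll use them to verify the tray's position.

Run:
```python
from h import *
t=np.radians(1.86);R=np.array([[np.cos(t),-np.sin(t)],[np.sin(t),np.cos(t)]])
for (u,v),q in(((118,27),(-129,-151)),((588,43),(-129,151))):
    w=at('wrist',u,v,58)[:2];print(w,'tray',R.T@(w-[533.53,-171.85]),q)
```

```text
[ 407.81296663 -329.18678341] tray [-130.75754192 -153.17343479] (-129, -151)
[395.3278068  -22.30803305] tray [-133.2756303   153.94886311] (-129, 151)
```

carry_out([
  [11,-4.5,0,0,50],
  [11,-4.5,0,0,50],
  [0,0,25,0,50],
  [0,0,20,0,50],
  [0,0,8,0,50],
  [0,0,3,0,50],
  [0,0,2,0,50],
  [0,0,0,0,50],
  [0,0,0,0,50],
  [0,0,0,0,50],
])

```text
clock: 14.62
tcp_pos: [533.8, -211.0, 83.1]
orientation: [[-0.999, -0.032, 0.001], [-0.032, 0.999, -0.0], [-0.001, -0.0, -1.0]]
contact_force: [-0.3, 0.3, -9.4]
grip_width: 54.9
grasp_force: 67.7
```

carry_out([
  [0,0,1.5,0,50],
  [0,0,1,0,50],
  [0,0,0.5,0,50],
  [0,0,0,0,50],
  [0,0,0,0,50],
])

```text
clock: 15.25
tcp_pos: [533.7, -211.0, 80.2]
orientation: [[-0.999, -0.032, 0.0], [-0.032, 0.999, -0.0], [-0.0, -0.0, -1.0]]
contact_force: [-2.9, 1.5, -2.1]
grip_width: 54.7
grasp_force: 68.5
```

carry_out([
  [0,0,0.5,0,50],
  [0,0,0,0,50],
  [0,0,0,0,85],
  [0,0,0,0,85],
  [0,0,0,0,85],
  [0,0,0,0,85],
  [0,0,0,0,85],
  [0,0,-15,0,85],
  [0,0,-35,0,85],
  [0,0,-50,0,85],
  [0,0,0,0,85],
])

```text
clock: 16.62
tcp_pos: [536.4, -212.7, 185.7]
orientation: [[-0.999, -0.032, 0.009], [-0.032, 0.999, -0.006], [-0.009, -0.006, -1.0]]
contact_force: [0.1, -0.1, -0.2]
grip_width: 85.0
grasp_force: 0.0
```

Run:
```python
from h import *
s=arm.observe();print(s['tcp_pos'],s['contact_force'],s['grip_width'])
save('wrist','w4');save('top','top2')
a=cv2.imread('pics/full_w4.png');b=cv2.imread('pics/full_top2.png')
cv2.imwrite('pics/m4.png',np.hstack([cv2.resize(a,(400,300)),cv2.resize(b[125:335,140:420],(400,300))]))
```

```text
[ 536.44941762 -212.68631534  185.68581753] [ 0.06337648 -0.13877621 -0.22204183] 84.95313635361393
```

View pics/w4.png

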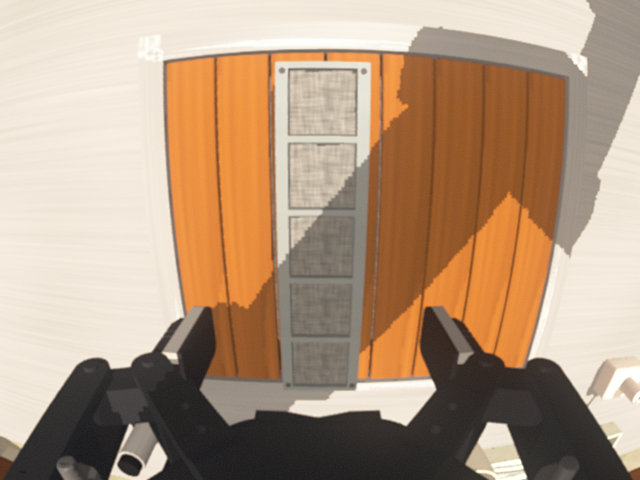

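The rack stands across slats 5 and 6, with corners (276,62), (371,62), (357,389) and (283,388).

Run:
```python
from h import *
P=[at('wrist',u,v,91.5) for u,v in[(357.5,389.5),(283,388.5),(275.5,62),(371.5,62)]]
r=fitrect(P,229,56);print(np.round(P,1).tolist(),r)
t=np.radians(r[1])
for x in(-90,-45,0,45,90):print(x,np.round(r[0]+x*np.array([np.cos(t),np.sin(t)]),1))
delta(420,244,150,150)
```

```text
[[637.5, -178.9, 91.5], [638.3, -234.2, 91.5], [416.8, -240.0, 91.5], [414.7, -184.7, 91.5]] (array([ 526.82526086, -209.48119998]), np.float64(1.4878894970347298), np.float64(3.7505555475588466))
-90 [ 436.9 -211.8]
-45 [ 481.8 -210.6]
0 [ 526.8 -209.5]
45 [ 571.8 -208.3]
90 [ 616.8 -207.1]
t=16.7 yaw0=-178.2 turn 31.8  shift [326.3 337.2  29.9]
```

View pics/m4.png

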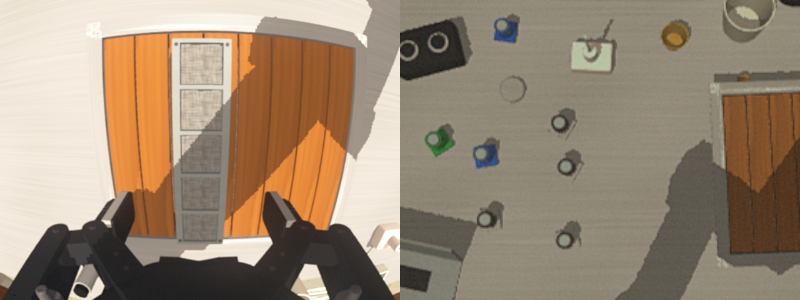

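carry_out([
  [-20,0,-15,0,85],
  [0,0,0,0,85],
  [0,0,0,0,85],
  [0,0,0,0,85],
])

```text
clock: 17.23
tcp_pos: [552.6, -210.0, 193.1]
orientation: [[-0.999, -0.032, -0.002], [-0.032, 0.999, 0.001], [0.002, 0.001, -1.0]]
contact_force: [0.4, -0.0, -0.7]
grip_width: 84.9
grasp_force: 0.0
```

```bash
cat >> h.py <<'E'
def wproj(P):
    c=arm.calibration('wrist');K=np.array(c['K']);H=np.array(c['hand_eye']);s=arm.observe()
    R=np.array(s['orientation']);q=R.T@(np.array(P,float)-s['tcp_pos']);q=H[:3,:3].T@(q-H[:3,3])
    th=np.arctan2(np.hypot(*q[:2]),q[2]);n=q[:2]/np.hypot(*q[:2])
    return np.array([K[0,2],K[1,2]])+K[0,0]*th*n
E
python3 - <<'E'
from h import *
s=arm.observe();print(s['tcp_pos'],s['orientation'])
save('wrist','w5')
g=cv2.cvtColor(cv2.imread('pics/full_w5.png'),cv2.COLOR_BGR2GRAY)
t=np.radians(1.86);R=np.array([[np.cos(t),-np.sin(t)],[np.sin(t),np.cos(t)]])
# seat-corner model, rack top
M=np.array([(x+a*20.5,b*20.5) for x in(-90,-45,0,45,90) for a in(-1,1) for b in(-1,1)])
pr=np.float32([wproj([*(np.array([531.5,-211])+R@m),91.5]) for m in M])
im=cv2.cvtColor(g,cv2.COLOR_GRAY2BGR)
for p in pr: cv2.circle(im,tuple(int(round(a)) for a in p),2,(0,0,255),-1)
cv2.imwrite('pics/w5o.png',cv2.resize(im[20:420,180:460],None,fx=1.45,fy=1.45))
E
```

```text
[ 552.61585981 -209.96615146  193.07098653] [[-0.99948507 -0.03202795 -0.00195005]
 [-0.03203017  0.99948628  0.00111723]
 [ 0.00191326  0.00117912 -0.99999747]]
```

View pics/w5o.png

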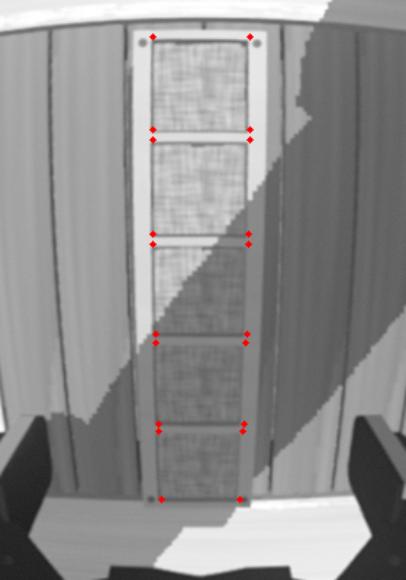

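The overlay matches the rack to within about 1 mm. I take its centre as (532.4,-211.3) with yaw 1.86°, level and well supported. Now the lenses.

carry_out([
  [0,40,0,0,85],
  [0,40,0,0,85],
  [0,40,0,0,85],
  [0,40,0,0,85],
  [0,40,0,0,85],
  [0,40,0,0,85],
  [0,40,0,0,85],
  [0,40,0,0,85],
  [0,40,0,0,85],
  [0,40,0,0,85],
  [0,40,0,0,85],
  [0,40,0,0,85],
  [0,20,0,0,85],
  [0,0,0,0,85],
  [0,0,0,0,85],
  [0,0,0,0,85],
])

```text
clock: 19.27
tcp_pos: [537.7, 288.3, 194.3]
orientation: [[-1.0, -0.031, -0.0], [-0.031, 1.0, -0.0], [0.0, -0.0, -1.0]]
contact_force: [1.0, 0.4, 0.3]
grip_width: 84.9
grasp_force: 0.0
```

Run:
```python
from h import *
s=arm.observe();print(s['tcp_pos'],s['orientation'])
np.savez('w6.npz',p=s['tcp_pos'],R=s['orientation'])
save('wrist','w6',(150,0,550,400),1.5)
```

```text
[537.68994961 288.26550496 194.25426879] [[-9.99531209e-01 -3.06160393e-02 -1.42437197e-04]
 [-3.06159966e-02  9.99531178e-01 -2.92916834e-04]
 [ 1.51338372e-04 -2.88418661e-04 -9.99999947e-01]]
```

View pics/w6.png

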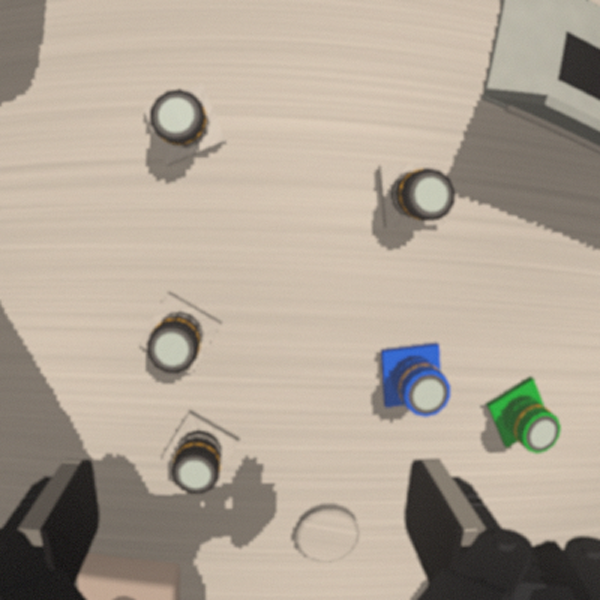

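The four steel lenses' tops are at crop (178,115), (431,195), (172,349) and (196,473), and their board edges are visible. The blue and green look-alikes at (425,385) and (530,425) stay put.

Run:
```python
from h import *
f=lambda u,v:(150+u/1.5,v/1.5)
L=dict(A=((178,115),(170,163),(225,143)),B=((431,195),(379,167),(384,228)),C=((172,349),(168,293),(222,322)),D=((196,473),(189,412),(240,438)))
for k,(t,a,b) in L.items():
    p=at('wrist',*f(*t),40);a=at('wrist',*f(*a),8);b=at('wrist',*f(*b),8)
    y=np.degrees(np.arctan2(*(b-a)[[1,0]]));y=(y+45)%90-45
    print(k,np.round(p,1),'edge len %.1f'%np.linalg.norm(b-a),'yaw mod90 %.1f -> tool %.1f'%(y,180+y))
    delta(p[0],p[1],25,180+y)
```

```text
A [419.2 247.3  40. ] edge len 32.6 yaw mod90 20.9 -> tool 200.9
t=19.3 yaw0=-178.2 turn -19.1  shift [125.4   3.9 169.3]
B [453.8 377.9  40. ] edge len 35.2 yaw mod90 7.8 -> tool 187.8
t=19.3 yaw0=-178.2 turn -6.1  shift [ 71.  100.1 169.3]
C [540.9 245.7  40. ] edge len 35.5 yaw mod90 -27.4 -> tool 152.6
t=19.3 yaw0=-178.2 turn 29.2  shift [-22.5 -36.4 169.3]
D [614.1 258.2  40. ] edge len 35.5 yaw mod90 -27.3 -> tool 152.7
t=19.3 yaw0=-178.2 turn 29.1  shift [-81.7   8.2 169.3]
```

carry_out([
  [30,-9.5,0,0,75],
  [30,-9.5,0,0,75],
  [30,-9.5,0,0,75],
  [30,-9.5,0,0,75],
  [0,0,10,10.1,75],
  [0,0,10,10.1,75],
  [0,0,10,10.1,75],
  [0,0,10,10.1,75],
  [0,0,10,10.1,75],
  [0,0,10,10.1,75],
  [0,0,10,10.1,75],
  [0,0,30,0,75],
  [0,0,30,0,75],
  [0,0,20,0,75],
  [0,0,0,0,75],
  [0,0,0,0,75],
], squeeze=20)

```text
clock: 21.32
tcp_pos: [419.6, 247.6, 45.3]
orientation: [[-0.36, 0.933, 0.002], [0.933, 0.36, 0.0], [-0.0, 0.002, -1.0]]
contact_force: [-1.0, -0.3, 0.6]
grip_width: 75.0
grasp_force: 0.0
```

Run:
```python
from h import *
delta(419,246.5,25,110.9)
save('wrist','w7',(120,100,520,400),1.4)
```

```text
t=21.3 yaw0=111.1 turn 0.2  shift [-0.8 -0.9 20.3]
```

View pics/w7.png

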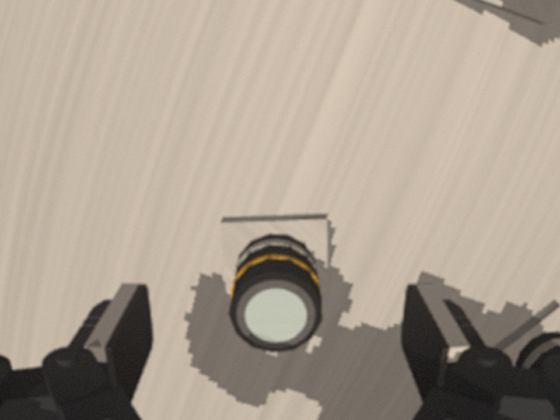

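The barrel is between the pads, with the board edge at (222,219)-(327,215), about 2° off square. I'll centre the lens by gripping it in two directions.

carry_out([
  [0,0,14,0,75],
  [0,0,6,0,75],
  [0,0,0,0,20],
  [0,0,0,0,20],
  [0,0,0,0,20],
  [0,0,0,0,20],
  [0,0,0,0,20],
  [0,0,0,0,55],
  [0,0,0,0,55],
  [0,0,0,0,55],
  [0,0,0,0,55],
])

```text
clock: 22.75
tcp_pos: [418.7, 247.6, 24.2]
orientation: [[-0.361, 0.933, -0.0], [0.933, 0.361, -0.0], [-0.0, -0.0, -1.0]]
contact_force: [0.7, 0.4, -0.1]
grip_width: 54.8
grasp_force: 0.0
```

carry_out([
  [0,0,0,-10.2,55],
  [0,0,0,-10.2,55],
  [0,0,0,-10.2,55],
  [0,0,0,-10.2,55],
  [0,0,0,-10.2,55],
  [0,0,0,-10.2,55],
  [0,0,0,-10.2,55],
  [0,0,0,-10.2,55],
  [0,0,0,-10.2,55],
  [0,0,0,0,55],
  [0,0,0,0,20],
  [0,0,0,0,20],
  [0,0,0,0,20],
  [0,0,0,0,20],
  [0,0,0,0,20],
], squeeze=40)

```text
clock: 24.62
tcp_pos: [419.0, 247.7, 24.5]
orientation: [[-0.921, -0.39, 0.0], [-0.39, 0.921, 0.0], [-0.0, -0.0, -1.0]]
contact_force: [0.1, 0.2, 1.8]
grip_width: 26.9
grasp_force: 39.4
```

carry_out([
  [0,0,-40,0,20],
  [0,0,-45,0,20],
  [0,0,-40,0,20],
  [0,0,0,10.5,20],
  [0,0,0,10.5,20],
  [-0.7,-38.5,0,0,20],
  [-0.7,-38.5,0,0,20],
  [-0.7,-38.5,0,0,20],
  [-0.7,-38.5,0,0,20],
  [-0.7,-38.5,0,0,20],
  [-0.7,-38.5,0,0,20],
  [-0.7,-38.5,0,0,20],
  [-0.7,-38.5,0,0,20],
  [-0.7,-38.5,0,0,20],
  [-0.7,-38.5,0,0,20],
  [-0.7,-38.5,0,0,20],
  [-0.7,-38.5,0,0,20],
  [0,0,0,0,20],
  [0,0,0,0,20],
  [0,0,0,0,20],
])

```text
clock: 27.12
tcp_pos: [442.6, -212.6, 148.8]
orientation: [[-0.999, -0.035, -0.001], [-0.035, 0.999, 0.001], [0.001, 0.001, -1.0]]
contact_force: [-0.1, -1.1, -0.7]
grip_width: 27.2
grasp_force: 40.0
```

Run:
```python
from h import *
delta(442.5,-214.2,120,181.86);s=arm.observe();print(s['tcp_pos'],s['contact_force'],s['grip_width'])
save('wrist','w8')
```

```text
t=27.1 yaw0=-178.0 turn 0.2  shift [ 0.1 -1.6 28.8]
[ 442.55329679 -212.632005    148.83437696] [-0.13248582 -1.0510878  -0.66636338] 27.19700281188604
```

carry_out([
  [0,-1.6,15,0,20],
  [0,0,12,0,20],
  [0,0,4,0,20],
  [0,0,2,0,20],
  [0,0,1.3,0,20],
  [0,0,0,0,20],
  [0,0,0,0,20],
])

```text
clock: 28.05
tcp_pos: [443.0, -215.6, 115.3]
orientation: [[-0.999, -0.034, 0.0], [-0.034, 0.999, -0.0], [-0.0, -0.0, -1.0]]
contact_force: [-0.1, -0.3, -1.2]
grip_width: 26.9
grasp_force: 40.0
```

carry_out([
  [0,1,0,0,20],
  [0,0,1.5,0,20],
  [0,0,1.5,0,20],
  [0,0,0,0,20],
  [0,0,0,0,20],
])

```text
clock: 28.68
tcp_pos: [442.9, -214.4, 112.2]
orientation: [[-0.999, -0.034, 0.0], [-0.034, 0.999, -0.0], [-0.0, -0.0, -1.0]]
contact_force: [-1.2, 1.1, 3.1]
grip_width: 26.6
grasp_force: 40.2
```

carry_out([
  [0,0,1.5,0,20],
  [0,0,1.5,0,20],
  [0,0,1,0,20],
  [0,0,1,0,20],
  [0,0,0,0,20],
  [0,0,0,0,20],
])

```text
clock: 29.42
tcp_pos: [443.0, -214.5, 107.9]
orientation: [[-0.999, -0.034, -0.0], [-0.034, 0.999, 0.0], [0.0, 0.0, -1.0]]
contact_force: [-3.9, 2.9, 10.8]
grip_width: 26.8
grasp_force: 41.2
```

carry_out([
  [0,0,0.7,0,20],
  [0,0,0,0,20],
])

```text
clock: 29.68
tcp_pos: [443.1, -214.5, 107.8]
orientation: [[-0.999, -0.034, -0.001], [-0.034, 0.999, 0.0], [0.001, 0.0, -1.0]]
contact_force: [-6.1, 4.6, 14.9]
grip_width: 26.8
grasp_force: 41.7
```

carry_out([
  [0,0,0,0,60],
  [0,0,0,0,60],
  [0,0,0,0,60],
  [0,0,0,0,60],
  [0,0,-20,0,60],
  [0,0,-40,0,60],
  [0,0,-30,0,60],
  [0,0,0,0,75],
  [0,0,0,0,75],
])

```text
clock: 30.8
tcp_pos: [442.4, -214.1, 195.2]
orientation: [[-0.999, -0.034, -0.001], [-0.034, 0.999, 0.001], [0.001, 0.001, -1.0]]
contact_force: [-0.5, 0.4, -0.2]
grip_width: 74.9
grasp_force: 0.0
```

```bash
cat > chk.py <<'E'
from h import *
import sys
a=cv2.imread('pics/full_top1.png');b=arm.get_image('top')[:,:,::-1].copy();cv2.imwrite('pics/full_'+sys.argv[1]+'.png',b)
for k,(u,v) in dict(A=(252,292),B=(201,278),C=(257,241),D=(252,211)).items():
    t=a[v-8:v+9,u-8:u+9];w=b[v-48:v+49,u-48:u+49]
    m=cv2.matchTemplate(w,t,cv2.TM_CCOEFF_NORMED);_,s,_,l=cv2.minMaxLoc(m);print(k,'shift px',l[0]-40,l[1]-40,'score %.2f'%s)
E
python3 chk.py top3
python3 - <<'E'
from h import *
print('lid ends',at('top',183,303,88),at('top',113,290,88)); print('base',at('top',176,346,10),at('top',185,300,10))
delta(453.8,378,60,97.8)
E
```

```text
A shift px -17 -7 score 0.28
B shift px 0 0 score 0.99
C shift px 0 0 score 0.99
D shift px 0 0 score 0.99
lid ends [398.58259319 400.91539078  88.        ] [427.76795965 558.89764567  88.        ]
base [296.0849235  434.66870699  10.        ] [404.07033451 416.49372516  10.        ]
t=30.9 yaw0=-178.1 turn 84.1  shift [584.6  92.1 135.7]
```

carry_out([
  [-2,39.4,0,0,75],
  [-2,39.4,0,0,75],
  [-2,39.4,0,0,75],
  [-2,39.4,0,0,75],
  [-2,39.4,0,0,75],
  [-2,39.4,0,0,75],
  [-2,39.4,0,0,75],
  [-2,39.4,0,0,75],
  [-2,39.4,0,0,75],
  [-2,39.4,0,0,75],
  [-2,39.4,0,0,75],
  [-2,39.4,0,0,75],
  [-2,39.4,0,0,75],
  [-2,39.4,0,0,75],
  [-2,39.4,0,0,75],
  [0,0,0,-5.9,75],
  [0,0,55,0,75],
  [0,0,55,0,75],
  [0,0,0,0,75],
  [0,0,0,0,75],
])

```text
clock: 33.35
tcp_pos: [453.5, 377.6, 87.4]
orientation: [[-0.991, -0.136, 0.001], [-0.136, 0.991, 0.001], [-0.001, 0.0, -1.0]]
contact_force: [0.2, 0.5, 0.4]
grip_width: 75.1
grasp_force: 0.0
```

```bash
cat > loc.py <<'E'
from h import *
import sys
s=arm.observe();print(s['tcp_pos'])
save('wrist',sys.argv[1])
im=cv2.imread(f'pics/full_{sys.argv[1]}.png')
# reference: lens A disc in w7 (full px), lens known at tool offset ~(0,0.5) for TCP z 45.3
def disc(im,box):
    x0,y0,x1,y1=box;g=cv2.GaussianBlur(cv2.cvtColor(im[y0:y1,x0:x1],cv2.COLOR_BGR2GRAY),(3,3),0)
    c=cv2.HoughCircles(g,cv2.HOUGH_GRADIENT,1.5,40,param1=120,param2=22,minRadius=14,maxRadius=40)
    return [] if c is None else [(round(a+x0,1),round(b+y0,1),round(r,1)) for a,b,r in c[0][:4]]
for q in disc(im,(220,200,415,420)):
    p=at('wrist',q[0],q[1],40);print(q,np.round(p,1));delta(p[0],p[1],25)
E
python3 loc.py w9
python3 - <<'E'
from h import *
print(cv2.imread('pics/full_w7.png').shape)
import re
src=open('loc.py').read().split('def disc')[1].split('for q')[0]
exec('def disc'+src);print(disc(cv2.imread('pics/full_w7.png'),(220,200,415,420)))
E
```

```text
[453.46676111 377.61172964  87.43238737]
(np.float32(318.2), np.float32(280.2), np.float32(27.2)) [453.  377.5  40. ]
t=33.4 yaw0=-172.2 turn 0.0  shift [ 1.6 -0.4 63.7]
(np.float32(309.2), np.float32(415.2), np.float32(25.7)) [547.1 384.8  40. ]
t=33.4 yaw0=-172.2 turn 0.0  shift [-92.6  -6.   64. ]
(np.float32(312.2), np.float32(353.8), np.float32(25.7)) [498.6 380.4  40. ]
t=33.4 yaw0=-172.2 turn 0.0  shift [-44.   -3.8  63.8]
(480, 640, 3)
[(np.float32(316.8), np.float32(317.8), np.float32(32.4)), (np.float32(339.2), np.float32(272.8), np.float32(17.6))]
```

carry_out([
  [0.5,0,30,0,75],
  [0,0,22,0,75],
  [0,0,10,0,75],
  [0,0,0,0,20],
  [0,0,0,0,20],
  [0,0,0,0,20],
  [0,0,0,0,20],
  [0,0,0,0,20],
  [0,0,0,0,20],
])

```text
clock: 34.52
tcp_pos: [453.3, 377.8, 25.8]
orientation: [[-0.991, -0.137, 0.002], [-0.137, 0.991, 0.001], [-0.002, 0.001, -1.0]]
contact_force: [-0.5, 0.1, 5.7]
grip_width: 26.7
grasp_force: 39.5
```

carry_out([
  [0,0,-40,0,20],
  [0,0,-45,0,20],
  [0,0,-40,0,20],
  [0,0,0,5.9,20],
  [-1,-39.4,0,0,20],
  [-1,-39.4,0,0,20],
  [-1,-39.4,0,0,20],
  [-1,-39.4,0,0,20],
  [-1,-39.4,0,0,20],
  [-1,-39.4,0,0,20],
  [-1,-39.4,0,0,20],
  [-1,-39.4,0,0,20],
  [-1,-39.4,0,0,20],
  [-1,-39.4,0,0,20],
  [-1,-39.4,0,0,20],
  [-1,-39.4,0,0,20],
  [-1,-39.4,0,0,20],
  [-1,-39.4,0,0,20],
  [-1,-39.4,0,0,20],
  [0,0,0,0,20],
])

```text
clock: 37.02
tcp_pos: [487.3, -215.1, 149.4]
orientation: [[-1.0, -0.031, 0.0], [-0.031, 1.0, -0.0], [-0.0, -0.0, -1.0]]
contact_force: [-0.8, 0.8, -0.7]
grip_width: 26.7
grasp_force: 39.9
```

carry_out([
  [0,0,0,0,20],
  [0,0,10,0,20],
  [0,0,8,0,20],
  [0,0,0,0,20],
  [0,0,0,0,20],
])

```text
clock: 37.65
tcp_pos: [487.4, -212.8, 131.2]
orientation: [[-0.999, -0.034, -0.0], [-0.034, 0.999, 0.0], [0.0, 0.0, -1.0]]
contact_force: [0.1, -0.8, -0.8]
grip_width: 26.8
grasp_force: 39.9
```

Run:
```python
from h import *
delta(487.4,-212.8,117,181.86);s=arm.observe();print(s['tcp_pos'],s['contact_force'],s['grip_width'])
save('wrist','w10',(200,0,440,420),1.4)
```

```text
t=37.6 yaw0=-178.0 turn 0.1  shift [-0.  -0.  14.2]
[ 487.39904468 -212.77490453  131.24924081] [ 0.11235401 -0.77959432 -0.83860581] 26.842103478347088
```

View pics/w10.png

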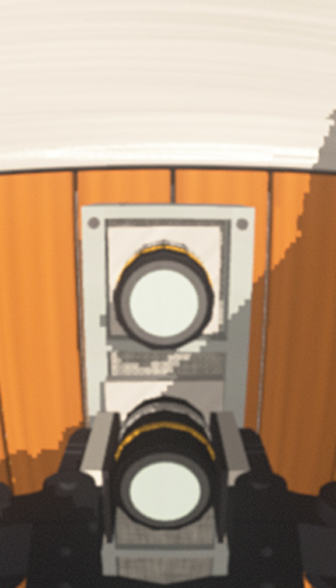

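Lens A sits flush and centred at crop (163,300). The held lens B is square over the next seat.

carry_out([
  [0,0,8,0,20],
  [0,0,5,0,20],
  [0,0,2.5,0,20],
  [0,0,1.5,0,20],
  [0,0,1,0,20],
  [0,0,0,0,20],
])

```text
clock: 38.45
tcp_pos: [487.5, -213.1, 113.7]
orientation: [[-0.999, -0.034, 0.0], [-0.034, 0.999, -0.0], [-0.0, -0.0, -1.0]]
contact_force: [-2.7, 1.5, 3.3]
grip_width: 26.7
grasp_force: 40.1
```

carry_out([
  [0,0,1.5,0,20],
  [0,0,1.5,0,20],
  [0,0,1,0,20],
  [0,0,0.8,0,20],
  [0,0,0.7,0,20],
  [0,0,0,0,20],
])

```text
clock: 39.2
tcp_pos: [487.7, -213.2, 109.2]
orientation: [[-0.999, -0.034, 0.0], [-0.034, 0.999, -0.0], [-0.0, -0.0, -1.0]]
contact_force: [-5.1, 1.6, 13.3]
grip_width: 26.8
grasp_force: 41.1
```

Solid stop at the expected height. I'll release and go towards C, after checking that nothing has shifted.

carry_out([
  [0,0,0.5,0,20],
  [0,0,0,0,60],
  [0,0,0,0,60],
  [0,0,0,0,60],
  [0,0,0,0,60],
  [0,0,-20,0,60],
  [0,0,-40,0,60],
  [0,0,-25,0,60],
  [0,0,0,0,75],
  [0,0,0,0,75],
])

```text
clock: 40.45
tcp_pos: [486.7, -212.5, 190.8]
orientation: [[-0.999, -0.034, -0.002], [-0.034, 0.999, 0.001], [0.002, 0.001, -1.0]]
contact_force: [-0.4, 0.5, -0.1]
grip_width: 74.7
grasp_force: 0.0
```

```bash
python3 chk.py top4
python3 - <<'E'
from h import *
delta(540,246,87,181.95)
E
```

```text
A shift px -12 -7 score 0.26
B shift px -10 -39 score 0.39
C shift px 0 0 score 0.99
D shift px 0 0 score 0.99
t=40.5 yaw0=-178.1 turn -0.0  shift [-69.3 456.1 104.1]
```

carry_out([
  [-5.8,38,0,0,75],
  [-5.8,38,0,0,75],
  [-5.8,38,0,0,75],
  [-5.8,38,0,0,75],
  [-5.8,38,0,0,75],
  [-5.8,38,0,0,75],
  [-5.8,38,0,0,75],
  [-5.8,38,0,0,75],
  [-5.8,38,0,0,75],
  [-5.8,38,0,0,75],
  [-5.8,38,0,0,75],
  [-5.8,38,0,0,75],
  [0,0,0,9.8,75],
  [0,0,0,9.8,75],
  [0,0,0,9.8,75],
  [0,0,52,0,75],
  [0,0,52,0,75],
  [0,0,0,0,75],
  [0,0,0,0,75],
])

```text
clock: 42.88
tcp_pos: [542.1, 245.3, 89.3]
orientation: [[-0.887, 0.461, 0.001], [0.461, 0.887, 0.0], [-0.001, 0.001, -1.0]]
contact_force: [-0.3, 0.0, -0.1]
grip_width: 74.9
grasp_force: 0.0
```

```bash
python3 loc.py w11
```

```text
[542.11506668 245.30760174  89.33409234]
(np.float32(391.8), np.float32(365.8), np.float32(22.4)) [612.4 258.2  40. ]
t=42.9 yaw0=152.6 turn 0.0  shift [-55.7  43.1  65.7]
(np.float32(321.2), np.float32(275.8), np.float32(29.2)) [541.1 247.7  40. ]
t=42.9 yaw0=152.6 turn 0.0  shift [ 2.7  0.9 65.5]
(np.float32(342.2), np.float32(326.8), np.float32(37.4)) [573.7 244.   40. ]
t=42.9 yaw0=152.6 turn 0.0  shift [-27.8  12.6  65.6]
```

carry_out([
  [2.2,1.3,30,0,75],
  [0,0,24,0,75],
  [0,0,10,0,75],
  [0,0,0,0,20],
  [0,0,0,0,20],
  [0,0,0,0,20],
  [0,0,0,0,20],
  [0,0,0,0,20],
  [0,0,0,0,20],
])

```text
clock: 44.05
tcp_pos: [541.3, 247.5, 25.9]
orientation: [[-0.887, 0.461, 0.003], [0.461, 0.887, 0.0], [-0.002, 0.002, -1.0]]
contact_force: [-0.3, -0.7, 6.6]
grip_width: 26.7
grasp_force: 39.6
```

carry_out([
  [0,0,-40,0,20],
  [0,0,-45,0,20],
  [0,0,-40,0,20],
  [0,0,0,-9.8,20],
  [0,0,0,-9.8,20],
  [0,0,0,-9.8,20],
  [2,-38.2,0,0,20],
  [2,-38.2,0,0,20],
  [2,-38.2,0,0,20],
  [2,-38.2,0,0,20],
  [2,-38.2,0,0,20],
  [2,-38.2,0,0,20],
  [2,-38.2,0,0,20],
  [2,-38.2,0,0,20],
  [2,-38.2,0,0,20],
  [2,-38.2,0,0,20],
  [2,-38.2,0,0,20],
  [2,-38.2,0,0,20],
  [0,0,0,0,20],
  [0,0,0,0,20],
])

```text
clock: 46.55
tcp_pos: [531.3, -211.0, 148.9]
orientation: [[-0.999, -0.034, -0.001], [-0.034, 0.999, 0.001], [0.001, 0.001, -1.0]]
contact_force: [-0.3, 0.8, -1.1]
grip_width: 26.5
grasp_force: 39.8
```

carry_out([
  [0,0,10,0,20],
  [0,0,8,0,20],
  [0,0,0,0,20],
  [0,0,0,0,20],
])

```text
clock: 47.05
tcp_pos: [531.7, -211.4, 131.3]
orientation: [[-0.999, -0.034, -0.0], [-0.034, 0.999, 0.0], [0.0, 0.0, -1.0]]
contact_force: [-0.2, 0.6, -0.2]
grip_width: 27.0
grasp_force: 39.8
```

Run:
```python
from h import *
delta(532.4,-211.3,117,181.86);s=arm.observe();print(s['tcp_pos'],s['contact_force'],s['grip_width'])
save('wrist','w12',(200,0,440,420),1.4)
```

```text
t=47.0 yaw0=-178.0 turn 0.1  shift [-0.7  0.1 14.3]
[ 531.71633458 -211.44697408  131.256497  ] [-0.17206683  0.63723237 -0.17413271] 27.032262964101367
```

carry_out([
  [-0.7,0,8,0,20],
  [0,0,5,0,20],
  [0,0,2.5,0,20],
  [0,0,1.5,0,20],
  [0,0,1,0,20],
  [0,0,0,0,20],
])

```text
clock: 47.85
tcp_pos: [532.6, -211.8, 113.8]
orientation: [[-0.999, -0.034, 0.001], [-0.034, 0.999, -0.0], [-0.001, -0.0, -1.0]]
contact_force: [-1.4, 0.9, 3.8]
grip_width: 26.6
grasp_force: 40.2
```

carry_out([
  [0,0,1.5,0,20],
  [0,0,1.5,0,20],
  [0,0,1,0,20],
  [0,0,1,0,20],
  [0,0,1,0,20],
  [0,0,0,0,20],
  [0,0,0,0,20],
])

```text
clock: 48.72
tcp_pos: [532.8, -211.9, 109.3]
orientation: [[-0.999, -0.034, 0.0], [-0.034, 0.999, -0.0], [-0.0, -0.0, -1.0]]
contact_force: [-5.4, 3.2, 14.9]
grip_width: 26.7
grasp_force: 41.4
```

carry_out([
  [0,0,0,0,60],
  [0,0,0,0,60],
  [0,0,0,0,60],
  [0,0,0,0,60],
  [0,0,-20,0,60],
  [0,0,-40,0,60],
  [0,0,-25,0,60],
  [0,0,0,0,75],
  [0,0,0,0,75],
])

```text
clock: 49.85
tcp_pos: [531.9, -211.4, 191.7]
orientation: [[-0.999, -0.034, -0.001], [-0.034, 0.999, 0.001], [0.001, 0.001, -1.0]]
contact_force: [0.3, 0.3, -0.4]
grip_width: 74.8
grasp_force: 0.0
```

```bash
python3 chk.py top5
python3 - <<'E'
from h import *
delta(612.5,258.5,87,181.95)
E
```

```text
A shift px -21 -7 score 0.26
B shift px -27 22 score 0.39
C shift px -5 -30 score 0.86
D shift px 0 0 score 0.99
t=49.9 yaw0=-178.1 turn -0.0  shift [-97.  466.5 104.5]
```

carry_out([
  [-8.1,38.9,0,0,75],
  [-8.1,38.9,0,0,75],
  [-8.1,38.9,0,0,75],
  [-8.1,38.9,0,0,75],
  [-8.1,38.9,0,0,75],
  [-8.1,38.9,0,0,75],
  [-8.1,38.9,0,0,75],
  [-8.1,38.9,0,0,75],
  [-8.1,38.9,0,0,75],
  [-8.1,38.9,0,0,75],
  [-8.1,38.9,0,0,75],
  [-8.1,38.9,0,0,75],
  [0,0,0,9.8,75],
  [0,0,0,9.8,75],
  [0,0,0,9.8,75],
  [0,0,52,0,75],
  [0,0,52,0,75],
  [0,0,0,0,75],
  [0,0,0,0,75],
])

```text
clock: 52.28
tcp_pos: [614.4, 258.4, 89.5]
orientation: [[-0.887, 0.461, 0.001], [0.461, 0.887, 0.0], [-0.001, 0.001, -1.0]]
contact_force: [0.3, -0.5, 1.3]
grip_width: 74.6
grasp_force: 0.0
```

```bash
python3 loc.py w13
```

```text
[614.39652474 258.37135192  89.51576152]
(np.float32(316.8), np.float32(283.2), np.float32(22.6)) [616.2 256.7  40. ]
t=52.3 yaw0=152.5 turn 0.0  shift [-1.6 -1.4 65.8]
(np.float32(322.8), np.float32(230.8), np.float32(18.8)) [592.4 272.4  40. ]
t=52.3 yaw0=152.5 turn 0.0  shift [26.8  1.7 65.7]
```

Run:
```python
from h import *
for n in('w9','w11','w13'):
    g=cv2.cvtColor(cv2.imread(f'pics/full_{n}.png'),cv2.COLOR_BGR2GRAY)
    # dark barrel pixels near the top ring: enclose bright disc -> component of bright pixels containing the circle centre
    c={'w9':(318,280),'w11':(321,276),'w13':(317,283)}[n]
    m=g.copy();k=np.zeros((482,642),np.uint8)
    a,_,_,r=cv2.floodFill(m,k,c,255,25,25,cv2.FLOODFILL_FIXED_RANGE);M=cv2.moments(k[1:-1,1:-1],True)
    print(n,a,r,M['m10']/M['m00'],M['m01']/M['m00'],at('wrist',M['m10']/M['m00'],M['m01']/M['m00'],40) if n=='w13' else '')
```

```text
w9 841 (302, 268, 34, 32) 318.45184304399527 283.7776456599287 
w11 848 (301, 264, 34, 32) 317.4823113207547 279.2464622641509 
w13 835 (300, 267, 34, 31) 316.8874251497006 282.28383233532935 [615.78756931 256.96771874  40.        ]
```

Run:
```python
from h import *
import h
g=cv2.cvtColor(cv2.imread('pics/full_w7.png'),cv2.COLOR_BGR2GRAY);k=np.zeros((482,642),np.uint8)
print(cv2.floodFill(g,k,(317,324),255,25,25,cv2.FLOODFILL_FIXED_RANGE)[0]);M=cv2.moments(k[1:-1,1:-1],True);u,v=M['m10']/M['m00'],M['m01']/M['m00']
class F:
    calibration=staticmethod(arm.calibration)
    @staticmethod
    def observe(): return dict(tcp_pos=np.array([419.6,247.6,45.3]),orientation=np.array([[-.36,.933,0],[.933,.36,0],[0,0,-1.]]))
h.arm=F
p=h.at('wrist',u,v,40);R=F.observe()['orientation'];print(u,v,p,'tool err',R.T@(p-[418.8,247.6,40]))
```

```text
1257
316.66825775656326 324.67780429594274 [418.70780713 246.29764137  40.        ] tool err [-1.18191117 -0.55486506  0.        ]
```

carry_out([
  [-0.5,0,30,0,75],
  [0,0,24,0,75],
  [0,0,10,0,75],
  [0,0,0,0,20],
  [0,0,0,0,20],
  [0,0,0,0,20],
  [0,0,0,0,20],
  [0,0,0,0,20],
  [0,0,0,0,20],
])

```text
clock: 53.45
tcp_pos: [615.1, 258.2, 25.7]
orientation: [[-0.887, 0.461, 0.002], [0.461, 0.887, 0.0], [-0.002, 0.001, -1.0]]
contact_force: [-0.5, 0.5, 6.3]
grip_width: 26.6
grasp_force: 39.8
```

carry_out([
  [0,0,-40,0,20],
  [0,0,-45,0,20],
  [0,0,-40,0,20],
  [0,0,0,-9.8,20],
  [0,0,0,-9.8,20],
  [0,0,0,-9.8,20],
  [4.5,-38.9,0,0,20],
  [4.5,-38.9,0,0,20],
  [4.5,-38.9,0,0,20],
  [4.5,-38.9,0,0,20],
  [4.5,-38.9,0,0,20],
  [4.5,-38.9,0,0,20],
  [4.5,-38.9,0,0,20],
  [4.5,-38.9,0,0,20],
  [4.5,-38.9,0,0,20],
  [4.5,-38.9,0,0,20],
  [4.5,-38.9,0,0,20],
  [4.5,-38.9,0,0,20],
  [0,0,0,0,20],
  [0,0,0,0,20],
])

```text
clock: 55.95
tcp_pos: [575.5, -209.8, 148.6]
orientation: [[-0.999, -0.034, -0.001], [-0.034, 0.999, 0.001], [0.001, 0.001, -1.0]]
contact_force: [-0.5, 0.1, -0.9]
grip_width: 26.9
grasp_force: 39.9
```

carry_out([
  [0,0,10,0,20],
  [0,0,8,0,20],
  [0,0,0,0,20],
  [0,0,0,0,20],
])

```text
clock: 56.45
tcp_pos: [576.0, -210.2, 131.3]
orientation: [[-0.999, -0.034, -0.0], [-0.034, 0.999, 0.0], [0.0, 0.0, -1.0]]
contact_force: [-0.4, -0.3, -0.5]
grip_width: 27.0
grasp_force: 39.9
```

Run:
```python
from h import *
delta(577.4,-209.8,117,181.86);s=arm.observe();print(s['tcp_pos'],s['contact_force'],s['grip_width'])
```

```text
t=56.5 yaw0=-178.0 turn 0.1  shift [-1.4  0.3 14.3]
[ 576.03823161 -210.16539618  131.25492703] [-0.41549287 -0.28886427 -0.48654464] 26.969041624719104
```

carry_out([
  [-1.4,0,8,0,20],
  [0,0,5,0,20],
  [0,0,2.5,0,20],
  [0,0,1.5,0,20],
  [0,0,1,0,20],
  [0,0,0,0,20],
])

```text
clock: 57.2
tcp_pos: [577.6, -210.5, 113.9]
orientation: [[-0.999, -0.034, 0.001], [-0.034, 0.999, -0.0], [-0.0, -0.0, -1.0]]
contact_force: [-1.5, 0.5, 2.3]
grip_width: 27.0
grasp_force: 40.2
```

carry_out([
  [0,0,1.5,0,20],
  [0,0,1.5,0,20],
  [0,0,1,0,20],
  [0,0,1,0,20],
  [0,0,1,0,20],
  [0,0,0,0,20],
  [0,0,0,0,20],
])

```text
clock: 58.08
tcp_pos: [577.8, -210.5, 109.0]
orientation: [[-0.999, -0.034, 0.0], [-0.034, 0.999, -0.0], [-0.0, -0.0, -1.0]]
contact_force: [-4.7, 2.4, 12.5]
grip_width: 26.9
grasp_force: 41.2
```

carry_out([
  [0,0,0,0,60],
  [0,0,0,0,60],
  [0,0,0,0,60],
  [0,0,0,0,60],
  [0,0,-20,0,60],
  [0,0,-40,0,60],
  [0,0,-30,0,85],
  [0,0,-10,0,85],
  [0,0,0,0,85],
  [0,0,0,0,85],
])

```text
clock: 59.32
tcp_pos: [576.6, -209.9, 205.7]
orientation: [[-0.999, -0.034, -0.002], [-0.034, 0.999, 0.001], [0.002, 0.001, -1.0]]
contact_force: [0.1, -1.2, -0.0]
grip_width: 84.7
grasp_force: 0.0
```

Run:
```python
from h import *
print(arm.observe()['tcp_pos'])
save('wrist','w14',(170,20,470,420),1.45)
```

```text
[ 576.5853759  -209.90173972  205.67275566]
```

View pics/w14.png

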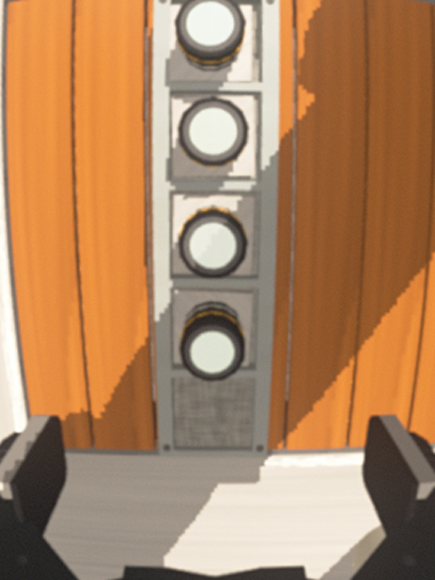

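The last picture shows four lenses in line in their seats, at crop (211,27), (213,131), (212,245) and (212,352). One seat is empty at (213,413), and nothing touches the gripper. I'm handing in.

```bash
python3 -c "
from rig import arm
print(arm.hand_in())"
```

```text
the job is handed in; nothing more can be done
None
```

I stood the rack on the firm slats (5 and 6) and pressed each of the four lenses on the counter down to its solid stop in its own seat. The job is handed in; hand-in gave no verdict.

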